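# Start the dust table with its key and brush out a jar

## Robot

A 6-joint arm with a two-finger parallel gripper is mounted at the origin on the work surface. World frame = base frame: x ahead of the robot, y to its left, z up, the work surface at z = 0. Lengths are in m, angles in rad, forces in N, time in s.
With the tool pointing down it reaches from about 0.225 to 0.725 m from the base axis. Payload 3.1 kg.
Tool frame: the origin (TCP) lies midway between the tips of the shut fingers; the grasp point (between the pads) lies 19 mm behind it; z points along the fingers, y is the line along which they close (so a half turn about z gives the same grasp; the last joint's range is limited). The gripper opens to 85 mm and grips with 20 to 120 N. Pads are 22 mm wide; open, the fingers measure 114 mm over their backs; the gripper's body (76 mm by 85 mm) begins 54 mm behind the grasp point. The pads swing forward as they close: fully open they stand 13 mm farther back than shut.
Start: joints at [-1.461, 0.048, 0.099, 1.622, 0, 1.443], TCP at [0.124, -0.51, 0.231] pointing down, gripper open.
Joint ranges: [-2.91, 2.91], [-0.99, 1.94], [-1.21, 1.42], [-2.12, 2.29], [-1.49, 1.47], [-3.14, 3.14]. Speed limits (rad/s): [2.79, 2.79, 3.14, 3.14, 3.14, 3.14].

## Interface

Orientations are given as a rotation vector (axis times angle).
In Python, from cell import manip gives the robot as it stands. Calls block until the motion is done:
- manip.move_to(position, orientation): joint-space move of the TCP to a pose.
- manip.movel(position, vel=0.15, attitude=None, guard=None): straight line of the TCP; attitude=None keeps the orientation; vel is the mean speed in m/s. With guard (N) it stops when the force on the tool has changed by that much, and returns True; else False.
- manip.movej(angles): joint-space move.
- manip.grip(opening, squeeze=None): finger opening in m; squeeze is the grip in N (None keeps the last); returns when the fingers have stopped.
- manip.dwell(seconds).
- manip.inverse_kinematics(position, orientation): joint angles nearest the present ones, or None.
- manip.sense(): the state.
- manip.camera(name): name is "side" or "top"; returns a dict with "color" (420x560x3 uint8, red, green, blue), "depth" (420x560 float32, m along the optical axis (not along the pixel's ray), 0 where there is no reading), "fx", "fy", "cx", "cy" (pixels), "origin" and "attitude" of the camera in the world. Camera axes: x right, y down, z forward; pixel columns grow to the right and rows downward; lengths in m; the calibration is good to about 2 mm. A picture is of the moment at which its call begins.
A pose or a line that the arm cannot do raises manip.MotionError and nothing moves.
- manip.sign_off(): hands the job in; it is judged then, once.
The state is a dict: "t": time; "qpos": joint angles; "joint_vel": joint speeds; "joint_efforts": joint torques, N m; "tool_pos": TCP position; "eef_rot": TCP orientation; "contact_force": force on the tool from outside, world axes, zero at the start; "wrist_torque": the same for the moment, N m; "width": finger opening in m; "grip_force": force on a finger pad.
Only numpy, scipy, OpenCV 4.12 (cv2) and the standard library are available. Lean on these libraries where they do the work, as an engineer would, in place of code of your own. Each camera call takes 0.05 s, during which the arm holds its last target. There are 200 camera calls.

## Task

Start the dust table before raising dust: turn the key on its sloping desk clockwise from off, past run, to start against the spring, hold it there for at least half a second and let go so that it springs back to run. Then take the long brush from the square pot and brush out the tall jar on the grille with three strokes, each down to its floor and back up until the bristles are half out of its mouth. Stand the brush, bristles down, back in its pot, leaving the key at run and the jar and all other pottery where they stand.

Things in the scene. Friction and masses are not known exactly. Their poses are not given: they have to be found in the camera images.
- unit: grey bench downdraft dust table, fixed. Origin: centre of the bed's underside; x away from the robot, y left, z up. Bed 260 (x) by 300 (y) mm, slotted grille on top at z 45 mm; rear plenum 85 mm high, x 130 to 180. Control desk on its left, y 155 to 305 mm: face sloping 35 deg from x -100, z 50 up to x 40, z 148 mm, then a flat top 148 mm high to x 130
- lock: round steel lock plate (42 mm diameter, 5 mm high) of the key switch, mid-face on the sloping desk, fixed to the unit; three dark radial marks: off, run, start. Origin: on the key's turning axis, on the face. z: out of the face along the key's axis (35 deg from vertical, leaning towards the robot), x: up the slope, y: left
- key_grip (a point): middle of the key's bow (flat black plastic head), on the turning axis, 38 mm out from the face. The bow is 44 mm wide, 10 mm thick and 34 mm high along the axis (20 to 54 mm out from the face). The frame turns with the key: z out along the axis, x along the bow's width, y across its thickness. At off, x points up the slope
- key_run (a joint): turn of the switch from off (0) to run (stop at 0.80 rad), clockwise as seen by someone facing the desk, i.e. negative about the lock's z. Stays where it is left (friction 0.05 N m). Starts 0 to 0.1 rad from off
- key_start (a joint): further clockwise turn beyond run against the return spring (rad): 0 at run, stop at 0.60, start makes contact from 0.42. Spring 0.11 N m at 0, 0.18 N m at 0.6, so the key first turns to run, then yields towards start; let go, it returns to 0 in about 0.2 s and key_run stays at run. The bow's whole turn from off is key_run + key_start
- jar: tall open stoneware jar, sand-coloured, loose on the grille, about 0.75 kg: straight, 118 mm high, 86 mm outer (91 mm at the lip) and 74 mm inner diameter, inner floor 8 mm above the origin. Origin: centre of its underside, z up. It may stand at either side of the bed
- brush: long straight bottle brush, 190 mm, about 90 g, standing bristles down in the square pot. Origin: centre of the flat bristle end; z along the brush to the handle. Bristle head 0 to 70 mm (stiff part 44 mm diameter, tips 53 mm), wire and brass collar (18 mm) to 117 mm, round wooden handle, 24 mm diameter from 124 to 182 mm, rounded top at 190 mm
- brush_pot: square terracotta pot, 86 by 86 mm and 85 mm high, walls and floor 6 mm thick, open on top, 0.9 kg, loose on the bench at the right. Origin: centre of its underside; x and y along its sides, z up
- tool_crock: bystander: round dark crock, 84 mm diameter, 105 mm high, with modelling tools standing in it up to 175 mm; it may have changed places with the square pot. Origin: centre of its underside
- bowl: bystander: low round white bowl on the grille, 96 mm across, 45 mm high; it may have changed places with the jar. Origin: centre of its underside
- ring_sculpture: bystander: dark ceramic ring lying flat, 118 mm across, 34 mm high, near the robot at the left. Origin: centre of its underside
- trough: bystander: blue rectangular ceramic trough, 75 by 120 mm, 50 mm high, near the robot at the right. Origin: centre of its underside
- pedestal: bystander: blue waisted pedestal bowl, 116 mm across, 130 mm high, far left. Origin: centre of its underside
- lidded_pot: bystander: red-brown round pot with a knob on its lid, 84 mm across, 92 mm high, left. Origin: centre of its underside

How it is judged:
By the outcome, as a careful person would: the job done as asked, in the order asked, and still so for the second after the job is handed in, with the robot touching nothing.
It also fails if it takes over 72 s, if anything falls off the work surface, if the arm or the gripper's body presses on something with over 40 N, if the wrist force passes 120 N, or if a joint passes its speed limit or range.

## Working session

There is one attempt and no reset: what is moved stays moved. The work goes in short steps, each a Python script; the robot and the scene stay as the last script left them, time stands still between calls to the robot, and variables do not carry over. Pictures are saved under pics/ and viewed, at most 10 in all, crops included, and the job is handed in when it is done.

```bash
ls; mkdir -p pics
python3 - <<'E'
from cell import manip
import cv2, numpy as np, pickle
d={}
for n in("side","top"):
    c=manip.camera(n); d[n]=c
    cv2.imwrite(f"pics/{n}0.png",c["color"][:,:,::-1]); print(n,c["fx"],c["fy"],c["cx"],c["cy"],c["origin"],c["attitude"])
pickle.dump(d,open("cams0.pkl","wb"))
s=manip.sense();print(s["t"],s["tool_pos"],s["eef_rot"],s["width"])
E
```

```text
pics
side 457.52916819631474 457.52916819631474 285.8843443836027 211.4450447038576 [0.03556902 0.91169378 0.71296092] [-0.54837207  2.54006766 -1.36734309]
top 504.1141838433822 504.1141838433822 281.2967916224439 212.54876061561444 [0.24825999 0.09172983 1.55274176] [-2.19518019  2.14852711 -0.14108703]
0.1 [ 0.12359378 -0.50967619  0.2302237 ] [-3.11730876e+00 -3.72387322e-01 -3.32532652e-05] 0.08553280910567936
```

View pics/top0.png

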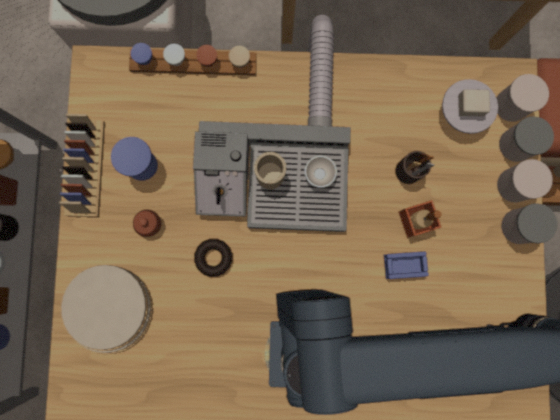

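View pics/side0.png

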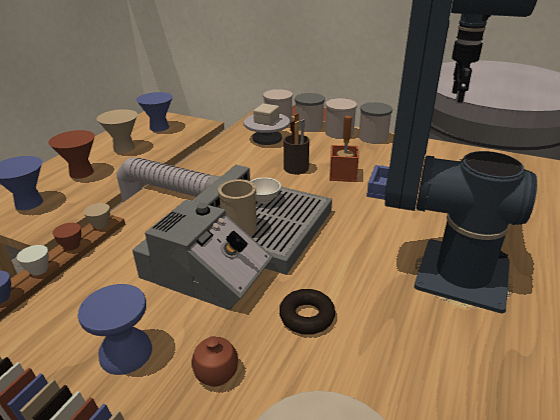

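The top view shows the jar at about (271,170), left on the bed, with the bowl at (321,172). The square pot is at (421,220) with the brush leaning in it, the crock is at (415,168), and the key is at (219,195). In the side view the key is at (236,241) and the brush handle at (347,130).

```bash
cat > h.py <<'E'
import numpy as np, cv2
from scipy.spatial.transform import Rotation as R
def cloud(c):
    v,u=np.mgrid[:420,:560]; z=c["depth"]
    p=np.stack([(u-c["cx"])/c["fx"]*z,(v-c["cy"])/c["fy"]*z,z],-1)
    return p@R.from_rotvec(c["attitude"]).as_matrix().T+c["origin"]
def ray(c,u,v):
    d=np.array([(u-c["cx"])/c["fx"],(v-c["cy"])/c["fy"],1.])
    return c["origin"],R.from_rotvec(c["attitude"]).as_matrix()@d
def onz(c,u,v,z):
    o,d=ray(c,u,v); return o+d*(z-o[2])/d[2]
def tri(c1,p1,c2,p2):
    o1,d1=ray(c1,*p1);o2,d2=ray(c2,*p2)
    s=np.linalg.lstsq(np.stack([d1,-d2],1),o2-o1,rcond=None)[0]
    a,b=o1+s[0]*d1,o2+s[1]*d2; return (a+b)/2,np.linalg.norm(a-b)
E
python3 - <<'E'
from h import *; import pickle
d=pickle.load(open("cams0.pkl","rb")); 
T,S=d["top"],d["side"]; P=cloud(T); Q=cloud(S)
for u,v in[(150,300),(300,215),(271,158),(219,195),(421,235)]: print((u,v),P[v,u])
z=P[...,2]
def box(x0,x1,y0,y1): 
    m=np.zeros((420,560),bool); m[y0:y1,x0:x1]=1; return m
def rect(m,n):
    p=P[m][:,:2].astype(np.float32); print(n,len(p),cv2.minAreaRect(p),'z',np.median(P[m][:,2]))
# bed grille top
rect(box(245,352,135,235)&(z>.03)&(z<.06),"bed")
rect(box(185,352,115,235)&(z>.02),"unit")
rect(box(190,250,115,180)&(abs(z-.148)<.006),"desktop")
rect(box(395,445,195,245)&(abs(z-.085)<.008),"pot rim")
rect(box(400,450,195,245)&(z>.11),"brush")
rect(box(250,292,145,192)&(abs(z-.163)<.008),"jar rim")
m=box(250,292,145,192)&(abs(z-.163)<.008); print(cv2.minEnclosingCircle(P[m][:,:2].astype(np.float32)))
m=box(303,340,150,192)&(z>.075); print('bowl',cv2.minEnclosingCircle(P[m][:,:2].astype(np.float32)))
# brush cloud both views
for X,mm in((P,box(400,450,190,245)),(Q,box(325,365,105,160))):
    for a in np.arange(.10,.22,.015):
        k=mm&(X[...,2]>a)&(X[...,2]<=a+.015)
        if k.sum(): print(round(a,3),k.sum(),X[k].mean(0).round(4),np.ptp(X[k],0).round(3))
big=cv2.resize(T["color"][180:235,190:250],(480,440),interpolation=cv2.INTER_CUBIC)
b2=cv2.resize(S["color"][205:275,195:275],(400,350),interpolation=cv2.INTER_CUBIC)
o=np.zeros((440,800,3),np.uint8);o[:,:400]=big[:,:400];o[:350,400:]=b2
cv2.imwrite("pics/key0.png",o[:,:,::-1])
E
```

```text
(150, 300) [0.14902873 0.45453182 0.01411791]
(300, 215) [0.41257189 0.01005916 0.04061313]
(271, 158) [0.56912904 0.10107674 0.11484203]
(219, 195) [0.45291186 0.24491858 0.14369606]
(421, 235) [ 0.36338566 -0.36994308 -0.00455738]
bed 7364 ((0.5017690062522888, 0.020407840609550476), (0.30678969621658325, 0.26278236508369446), 88.98995208740234) z 0.04601087259593317
unit 15663 ((0.4850456714630127, 0.09422436356544495), (0.4735908508300781, 0.4593510627746582), 0.2973750829696655) z 0.0630750982823276
desktop 1843 ((0.575736403465271, 0.24635474383831024), (0.14983747899532318, 0.11778704822063446), 88.8304443359375) z 0.1475386835014072
pot rim 315 ((0.40868914127349854, -0.34964489936828613), (0.08611157536506653, 0.08811302483081818), 18.12452507019043) z 0.08288732208648697
brush 135 ((0.3243023455142975, -0.1394364833831787), (0.023936286568641663, 0.48611533641815186), 21.027618408203125) z 0.18984948144194447
jar rim 294 ((0.532019853591919, 0.10433420538902283), (0.08984677493572235, 0.08695168793201447), 0.6632308959960938) z 0.16303999412646686
((0.5324525833129883, 0.10
[... 170 characters left out ...]
 [ 0.4045 -0.3478  0.1231] [0.009 0.003 0.01 ]
0.13 14 [ 0.4041 -0.3493  0.1376] [0.02  0.016 0.013]
0.145 13 [ 0.4052 -0.348   0.152 ] [0.02  0.008 0.009]
0.16 20 [ 0.4048 -0.349   0.1674] [0.023 0.016 0.014]
0.175 16 [ 0.4054 -0.3503  0.1846] [0.022 0.024 0.012]
0.19 55 [ 0.4077 -0.3554  0.1947] [0.022 0.021 0.01 ]
0.1 155 [ 0.4948 -0.5883  0.1085] [0.178 0.325 0.015]
0.115 143 [ 0.4877 -0.5794  0.1178] [0.175 0.336 0.015]
0.13 34 [ 0.408  -0.3458  0.1376] [0.019 0.021 0.014]
0.145 37 [ 0.4081 -0.346   0.1527] [0.022 0.021 0.014]
0.16 39 [ 0.4108 -0.3453  0.168 ] [0.024 0.014 0.015]
0.175 33 [ 0.4074 -0.3458  0.1825] [0.02  0.019 0.014]
0.19 24 [ 0.4098 -0.3483  0.1931] [0.017 0.019 0.006]
```

View pics/key0.png

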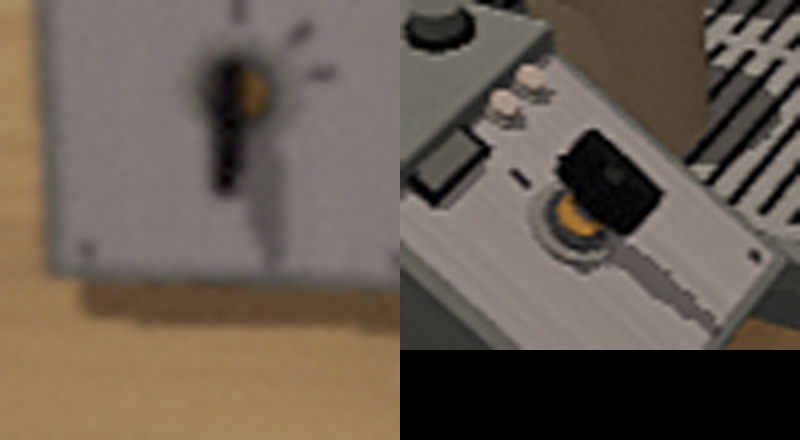

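Left half of the crop: the bow is seen edge-on from above at about crop (228,125), pointing up the slope. The off, run and start marks run from up the slope round to the right. Right half: the side view shows the bow's broad face over the brass and steel lock. Next I'll fix the face plane and the bow position with numbers.

Run:
```python
from h import *; import pickle
from cell import manip
d=pickle.load(open("cams0.pkl","rb")); T,S=d["top"],d["side"]; P=cloud(T); Q=cloud(S)
yaw=np.radians(-1.05); O=np.array([.5015,.019,0])
Ru=R.from_euler('z',yaw).as_matrix()
L=O+Ru@[-.03,.230,.099]
th=np.radians(35); z=np.array([-np.sin(th),0,np.cos(th)]);x=np.array([np.cos(th),0,np.sin(th)])
RL=Ru@np.stack([x,[0,1,0],z],1); print("L",L)
for n,c,X in(("top",T,P),("side",S,Q)):
    l=(X-L)@RL; g=c["color"].max(-1)
    f=(abs(l[...,0])<.07)&(abs(l[...,1])<.07)&(abs(l[...,2])<.012)&(g>90)
    p=l[f]; A=np.c_[p[:,:2],np.ones(len(p))]; print(n,"face",f.sum(),np.linalg.lstsq(A,p[:,2],rcond=None)[0].round(4))
    k=(abs(l[...,0])<.05)&(abs(l[...,1])<.05)&(l[...,2]>.016)&(l[...,2]<.07)
    q=l[k]; print(" key",k.sum(),"med",np.median(q,0).round(4),"p3",np.percentile(q,3,axis=0).round(4),"p97",np.percentile(q,97,axis=0).round(4),
      "slope dy/dx",np.polyfit(q[:,0],q[:,1],1).round(3))
    v,u=np.nonzero(k); print(" px",u.min(),u.max(),v.min(),v.max())
    # plate: steel/brass near face, brass colour
    hsv=cv2.cvtColor(c["color"],cv2.COLOR_RGB2HSV); b=(abs(l[...,0])<.04)&(abs(l[...,1])<.04)&(hsv[...,1]>110)&(hsv[...,2]>90)
    print(" brass",b.sum(),l[b].mean(0).round(4))
    e=(abs(l[...,2])<.02)&(abs(l[...,0])<.084)&(abs(l[...,1])<.1)&(g>60); print(" face extents y",np.percentile(l[e],[.5,99.5],axis=0).round(4))
tool=RL@np.diag([1.,-1,-1])
for s in(1,-1):
  for out in(.021,.10):
    for a in(.05,1.32):
      Rt=RL@R.from_euler('z',-a).as_matrix()@np.diag([s,-s,-1.])
      print(s,out,a,manip.inverse_kinematics(L+RL@[0,0,out],R.from_matrix(Rt).as_rotvec()))
```

```text
L [0.47571977 0.24951113 0.099     ]
top face 1725 [ 0.0129 -0.0018  0.002 ]
 key 80 med [ 0.0045 -0.0026  0.0509] p3 [-0.018  -0.0067  0.0284] p97 [0.0217 0.0038 0.0576] slope dy/dx [-0.011 -0.002]
 px 216 220 187 204
 brass 2 [ 0.0007 -0.0087  0.0074]
 face extents y [[-0.0829 -0.0956 -0.0169]
 [ 0.0832  0.0724  0.0136]]
side face 2428 [ 0.0144  0.0013 -0.    ]
 key 267 med [0.     0.0061 0.0404] p3 [-0.0204 -0.0007  0.0206] p97 [0.0202 0.0086 0.0527] slope dy/dx [-0.014  0.005]
 px 225 246 231 252
 brass 32 [0.0004 0.0055 0.0085]
 face extents y [[-0.0833 -0.0994 -0.0169]
 [ 0.0834  0.0772  0.0131]]
1 0.021 0.05 [ 0.55262747 -0.48090886 -0.71721228  0.80209335 -0.31517252 -2.60724202]
1 0.021 1.32 [ 0.55262747 -0.48090886 -0.71721228  0.80209335 -0.31517252 -1.33724202]
1 0.1 0.05 [ 0.62497766 -0.59935587 -0.65688095  1.0025934  -0.3512324  -2.54086176]
1 0.1 1.32 [ 0.62497766 -0.59935587 -0.65688095  1.0025934  -0.3512324  -1.27086176]
-1 0.021 0.05 [ 0.55262747 -0.48090886 -0.71721228  0.80209335 -0.31517252  0.53435064]
-1 0.021 1.32 [ 0.55262747 -0.48090886 -0.71721228  0.80209335 -0.31517252  1.80435064]
-1 0.1 0.05 [ 0.62497766 -0.59935587 -0.65688095  1.0025934  -0.3512324   0.60073089]
-1 0.1 1.32 [ 0.62497766 -0.59935587 -0.65688095  1.0025934  -0.3512324   1.87073089]
```

```bash
cat >> h.py <<'E'
yaw=np.radians(-1.05); O=np.array([.5015,.019,0]); Ru=R.from_euler('z',yaw).as_matrix()
th=np.radians(35)
RL=Ru@R.from_euler('y',-th).as_matrix()
L=O+Ru@[-.03,.230,.099]+RL@[0,-.0005,.0005]
def keyrot(a): return R.from_matrix(RL@R.from_euler('z',-a).as_matrix()@np.diag([-1.,1,-1])).as_rotvec()
def st(m,tag=""):
    s=m.sense(); print(tag,"t%.2f"%s["t"],"p",s["tool_pos"].round(4),"F",np.round(s["contact_force"],1),"M",np.round(s["wrist_torque"],3),"w%.4f g%.1f"%(s["width"],s["grip_force"]))
E
python3 - <<'E'
from h import *
from cell import manip as m
print(RL.round(3))
m.movel([.124,-.51,.40],vel=.3)
m.grip(.06,50)
m.move_to(L+RL@[0,0,.18],keyrot(.015)); st(m)
print(m.movel(L+RL@[0,0,.045],vel=.12,guard=8)); st(m)
c=m.camera("side"); t=m.camera("top")
o=np.zeros((400,800,3),np.uint8)
o[:,:400]=cv2.resize(t["color"][160:230,185:255],(400,400)); o[:,400:]=cv2.resize(c["color"][200:280,195:275],(400,400))
cv2.imwrite("pics/key1.png",o[:,:,::-1])
E
```

```text
[[ 0.819  0.018 -0.573]
 [-0.015  1.     0.011]
 [ 0.574  0.     0.819]]
 t4.04 p [0.3727 0.2506 0.2473] F [-0.3 -0.4 -0.3] M [-0.037  0.519 -0.026] w0.0598 g0.0
False
 t5.32 p [0.4499 0.2498 0.1373] F [-0.7 -0.9 -0. ] M [0.014 0.567 0.028] w0.0599 g0.0
```

View pics/key1.png

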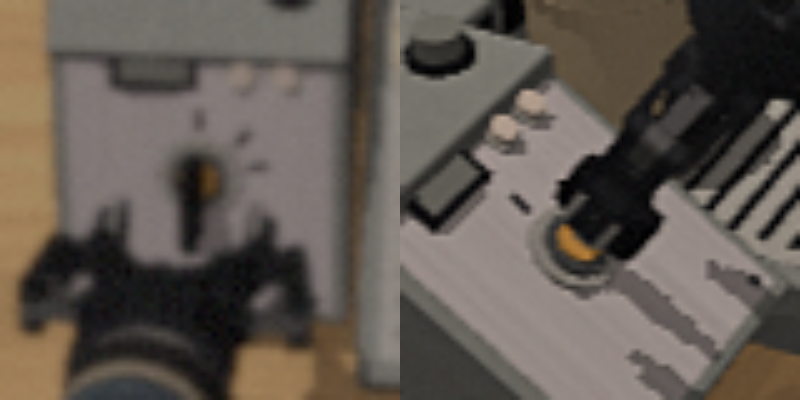

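The open fingers straddle the bow: left tip at about crop (115,220), right at (262,220), bow at (192,205). It is centred, so I'll go in and grip.

Run:
```python
from h import *
from cell import manip as m
print(m.movel(L+RL@[0,0,.021],vel=.06,guard=8)); st(m,"in")
m.grip(0,50); st(m,"grip")
s=m.sense(); print("F lock axes",(RL.T@s["contact_force"]).round(1))
```

```text
False
in t5.97 p [0.4632 0.2489 0.1157] F [-0.1  0.6 -0.5] M [-0.039  0.611  0.056] w0.0599 g0.0
grip t6.47 p [0.4634 0.2505 0.1172] F [-0.2  3.9  0.2] M [0.689 0.628 0.441] w0.0095 g51.7
F lock axes [-0.1  3.9  0.3]
```

Run:
```python
from h import *
from cell import manip as m
q0=np.array(m.sense()["qpos"])
def tq():
    s=m.sense(); r=R.from_rotvec(s["eef_rot"]); a=(R.from_rotvec(keyrot(0)).inv()*r).as_rotvec()
    print("t%.2f"%s["t"],"a",a.round(3),"F",(RL.T@s["contact_force"]).round(1),"M",(RL.T@s["wrist_torque"]).round(3),"w%.4f"%s["width"])
tq()
for a in(.4,.75,1.05,1.25):
    q=q0.copy(); q[5]+=a-.015; m.movej(q); tq()
```

```text
t6.47 a [-0.003 -0.     0.015] F [-0.1  3.9  0.3] M [ 0.808  0.64  -0.028] w0.0095
t6.93 a [-0.003  0.     0.397] F [-1.1  2.6  0.1] M [ 0.344  0.674 -0.051] w0.0094
t7.36 a [-0.003  0.001  0.746] F [-0.7  2.6 -0.1] M [ 0.377  0.826 -0.029] w0.0092
t7.75 a [-0.003  0.002  1.045] F [-0.6  1.9  1.3] M [0.372 0.763 0.143] w0.0092
t8.06 a [-0.003  0.002  1.244] F [-1.3  2.   2.2] M [0.401 0.803 0.165] w0.0091
```

Run:
```python
from h import *
from cell import manip as m
q=np.array(m.sense()["qpos"]); q[5]+=.085; m.movej(q)
s=m.sense(); print("M",(RL.T@s["wrist_torque"]).round(3),s["t"]); 
m.dwell(.9)
s=m.sense(); print("M",(RL.T@s["wrist_torque"]).round(3),s["t"]); 
m.grip(.065); m.dwell(.2); st(m,"open"); s=m.sense(); print("M",(RL.T@s["wrist_torque"]).round(3))
print(m.movel(L+RL@[0,0,.15],vel=.2,guard=10)); st(m)
c=m.camera("side"); t=m.camera("top")
for n,c in(("top",t),("side",c)):
    l=(cloud(c)-L)@RL; k=(abs(l[...,0])<.03)&(abs(l[...,1])<.03)&(l[...,2]>.018)&(l[...,2]<.058)
    q=l[k]; print(n,len(q)); 
    if len(q)>10: (e,r,a)=cv2.minAreaRect(q[:,:2].astype(np.float32)); print(e,r,a, np.linalg.svd(q[:,:2]-q[:,:2].mean(0))[2][0])
o=np.zeros((400,800,3),np.uint8)
o[:,:400]=cv2.resize(t["color"][160:230,185:255],(400,400)); o[:,400:]=cv2.resize(c["color"][200:280,195:275],(400,400))
cv2.imwrite("pics/key2.png",o[:,:,::-1])
```

```text
M [0.42  0.773 0.204] 8.3083
M [0.478 0.789 0.157] 9.2083
open t9.97 p [0.4632 0.2505 0.117 ] F [-0.1 -0.   0.5] M [-0.014  0.61  -0.001] w0.0650 g0.0
M [-0.021  0.61   0.013]
False
 t10.77 p [0.3893 0.2505 0.2213] F [-0.3  0.3 -0.6] M [-0.003  0.6   -0.046] w0.0648 g0.0
top 90
(0.0009256051853299141, -0.0023851189762353897) (0.012664785608649254, 0.04298166558146477) 42.60903549194336 [-0.69313588  0.72080695]
side 215
(-0.0006479229778051376, 0.0034827925264835358) (0.011775104328989983, 0.04304101690649986) 43.04663848876953 [-0.72924984  0.68424753]
```

View pics/key2.png

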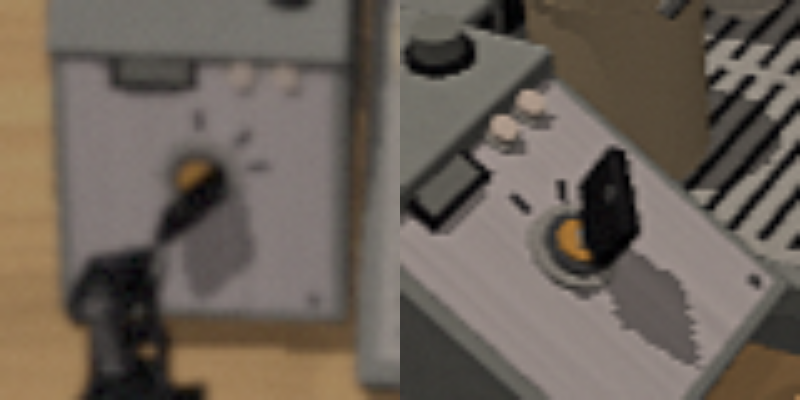

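The key now lies along the second (run) mark: the bow direction fits to about 0.79 rad in both views, and it sprang back when I let go. Next is the brush.

Run:
```python
from h import *
from cell import manip as m
D=[0,np.pi,0]
m.movel([.36,.24,.36],vel=.3)
m.move_to([.40,-.355,.33],D); st(m)
B=np.array([.4095,-.355])
print(m.movel([*B,.25],vel=.2,guard=8))
print(m.movel([*B,.147],vel=.12,guard=6)); st(m,"down")
m.grip(0,50); st(m,"grip")
```

```text
t13.87 p [ 0.4003 -0.3544  0.33  ] F [ 0.3 -0.5 -0.2] M [-0.014 -0.02   0.007] w0.0654 g0.0
False
False
down t15.43 p [ 0.41   -0.3556  0.1483] F [-0.8  0.2 -0.1] M [-0.02  -0.038 -0.021] w0.0650 g0.0
grip t15.88 p [ 0.4099 -0.3553  0.1479] F [0.  1.5 2.5] M [ 0.086  0.014 -0.001] w0.0231 g49.3
```

Run:
```python
from h import *
from cell import manip as m
m.movel([.4099,-.3553,.36],vel=.15); st(m,"lift")
s=m.sense(); p=s["tool_pos"]
c=m.camera("side"); X=cloud(c)
for a in np.arange(p[2]-.16,p[2]-.02,.01):
    k=(abs(X[...,2]-a-.005)<.005)&(np.hypot(X[...,0]-p[0],X[...,1]-p[1])<.05)
    if k.sum()>3: print(round(a-p[2],3),k.sum(),(X[k].mean(0)-p).round(4),np.ptp(X[k],0).round(3))
k=(np.hypot(X[...,0]-p[0],X[...,1]-p[1])<.05)&(X[...,2]>.13)&(X[...,2]<p[2]-.02); v,u=np.nonzero(k); print("lowest",X[k][:,2].min()-p[2],u.min(),u.max(),v.min(),v.max())
t=m.camera("top")
cv2.imwrite("pics/lift.png",np.hstack([c["color"][40:240,180:400],t["color"][100:300,300:500]])[:,:,::-1])
```

```text
lift t17.44 p [ 0.4097 -0.3551  0.3591] F [-0.1 -0.1 -0.7] M [-0.011  0.03   0.03 ] w0.0228 g48.9
-0.15 10 [-0.0043  0.0193 -0.1416] [0.039 0.026 0.004]
-0.14 58 [-0.0037  0.0185 -0.1352] [0.049 0.034 0.01 ]
-0.13 58 [-0.0051  0.0193 -0.125 ] [0.049 0.035 0.01 ]
-0.12 61 [-0.0023  0.0175 -0.1151] [0.052 0.038 0.01 ]
-0.11 57 [-0.0037  0.0194 -0.105 ] [0.051 0.027 0.01 ]
-0.1 59 [-0.0052  0.018  -0.0952] [0.051 0.039 0.01 ]
-0.09 63 [-0.0036  0.0183 -0.085 ] [0.051 0.035 0.01 ]
-0.08 101 [-0.0011  0.0107 -0.0745] [0.05  0.05  0.009]
-0.07 11 [ 0.0004  0.0043 -0.0653] [0.01  0.013 0.008]
-0.06 11 [ 0.0006  0.0043 -0.055 ] [0.007 0.008 0.009]
-0.05 11 [-0.0001  0.0055 -0.0446] [0.009 0.008 0.007]
-0.04 20 [ 0.0001  0.0066 -0.0346] [0.015 0.011 0.009]
-0.03 23 [-0.0003  0.0082 -0.0244] [0.021 0.015 0.009]
lowest -0.14383484767342303 340 358 68 112
```

View pics/lift.png

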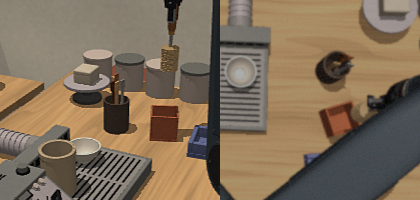

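The brush hangs straight under the gripper at side-crop (170,58). Its bristle end is 0.142 m below the TCP. The pot is still standing at (165,123), and the jar and bowl are untouched. Now the strokes.

Run:
```python
from h import *
from cell import manip as m
J=np.array([.5322,.1035])
m.movel([*J,.36],vel=.3); st(m,"above")
c=m.camera("side"); X=cloud(c); k=(abs(X[...,2]-.163)<.004)&(np.hypot(X[...,0]-J[0],X[...,1]-J[1])<.055); print("jar rim side",k.sum(),cv2.minEnclosingCircle(X[k][:,:2].astype(np.float32)))
print(m.movel([*J,.28],vel=.1,guard=5)); st(m)
print(m.movel([*J,.205],vel=.1,guard=5)); st(m)
print(m.movel([*J,.188],vel=.03,guard=4)); st(m,"floor")
```

```text
above t19.27 p [0.532  0.1025 0.3602] F [ 0.2 -0.2 -1.8] M [ 0.034  0.018 -0.005] w0.0227 g48.9
jar rim side 238 ((0.53227698802948, 0.10644061863422394), 0.04775001481175423)
False
 t20.27 p [0.5325 0.1034 0.2808] F [-0.2  0.2 -0.6] M [-0.011  0.007 -0.014] w0.0229 g48.9
False
 t21.18 p [0.5327 0.1036 0.2059] F [ 0.6  0.2 -1. ] M [ 0.022  0.017 -0.003] w0.0230 g48.9
True
floor t21.60 p [0.5328 0.1037 0.1949] F [-0.1  0.3  3.7] M [ 0.07  -0.035  0.02 ] w0.0231 g49.3
```

Run:
```python
from h import *
from cell import manip as m
J=np.array([.5325,.1037])
for i in range(3):
    m.movel([*J,.281],vel=.12); m.dwell(.15); st(m,"up%d"%(i+1))
    if i<2:
        m.movel([*J,.205],vel=.12,guard=8)
        print(m.movel([*J,.188],vel=.03,guard=4)); st(m,"floor")
c=m.camera("top"); X=cloud(c)
v,u=np.mgrid[:420,:560]
P=np.array([.4087,-.3496]); k=(abs(X[...,2]-.085)<.008)&(np.hypot(X[...,0]-P[0],X[...,1]-P[1])<.075)
print("pot",k.sum(),cv2.minAreaRect(X[k][:,:2].astype(np.float32)))
cs=m.camera("side"); X=cloud(cs); k=(abs(X[...,2]-.085)<.005)&(np.hypot(X[...,0]-P[0],X[...,1]-P[1])<.075)
print("pot side",k.sum(),cv2.minAreaRect(X[k][:,:2].astype(np.float32)))
cv2.imwrite("pics/mid.png",np.hstack([cs["color"][140:340,130:380],c["color"][100:300,180:480]])[:,:,::-1])
```

```text
up1 t22.62 p [0.5319 0.1036 0.2796] F [-0.4 -0.  -1.7] M [ 0.009 -0.023  0.019] w0.0231 g48.9
True
floor t23.84 p [0.5332 0.1038 0.1948] F [-0.2  0.3  4.1] M [-0.08   0.067  0.024] w0.0232 g49.2
up2 t24.88 p [0.5319 0.1037 0.2796] F [-0.3 -0.3 -0.7] M [-0.005  0.018 -0.033] w0.0227 g48.9
True
floor t26.09 p [0.5331 0.1038 0.1948] F [ 0.7 -0.2  3.5] M [-0.016  0.048 -0.031] w0.0230 g49.3
up3 t27.12 p [0.5319 0.1037 0.2796] F [ 0.3  0.6 -1.7] M [-0.033  0.021 -0.004] w0.0228 g48.9
pot 256 ((0.4087633788585663, -0.3500629663467407), (0.08577626943588257, 0.08837003260850906), 18.503284454345703)
pot side 123 ((0.41294771432876587, -0.3471381664276123), (0.0830192118883133, 0.09512098133563995), 17.15926742553711)
```

View pics/mid.png

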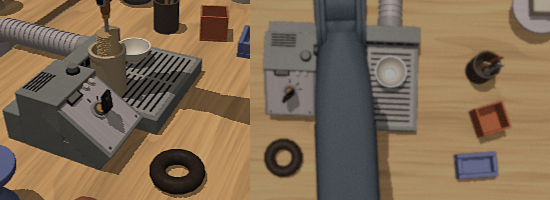

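The brush sits half out of the jar at side-crop (113,38). The jar stands where it was, the key is at run at (105,105), and the pot is unmoved at top-crop (490,118). I'll put the brush back.

Run:
```python
from h import *
from cell import manip as m
B=np.array([.4098,-.3497])
m.movel([.532,.1037,.36],vel=.15)
m.movel([*B,.36],vel=.3); m.dwell(.2)
print(m.movel([*B,.25],vel=.15,guard=6)); st(m)
print(m.movel([*B,.158],vel=.1,guard=6)); st(m)
print(m.movel([*B,.143],vel=.03,guard=3)); st(m,"floor")
m.grip(.06); m.dwell(.4); st(m,"rel")
m.movel([*B,.24],vel=.12,guard=8); m.movel([.30,-.36,.36],vel=.25)
m.move_to([.124,-.51,.30],[-3.117,-.372,0]); m.dwell(.5); st(m)
t=m.camera("top"); c=m.camera("side")
X=cloud(c); 
for a in np.arange(.13,.2,.015):
    k=(abs(X[...,2]-a)<.0075)&(np.hypot(X[...,0]-B[0],X[...,1]-B[1])<.04); print(round(a,3),k.sum(),X[k].mean(0).round(4))
X=cloud(t); k=(abs(X[...,2]-.163)<.008)&(np.hypot(X[...,0]-.532,X[...,1]-.104)<.06); print("jar",cv2.minEnclosingCircle(X[k][:,:2].astype(np.float32)))
k=(abs(X[...,2]-.085)<.008)&(np.hypot(X[...,0]-.4087,X[...,1]+.35)<.075); print("pot",cv2.minAreaRect(X[k][:,:2].astype(np.float32)))
cv2.imwrite("pics/end.png",np.hstack([c["color"][80:380,50:400],t["color"][80:380,90:480]])[:,:,::-1])
```

```text
False
 t30.70 p [ 0.4101 -0.3499  0.2511] F [-0.8 -0.1  0.1] M [ 0.026  0.028 -0.012] w0.0227 g48.9
False
 t31.77 p [ 0.4102 -0.3501  0.1589] F [ 0.   0.4 -0.3] M [0.03  0.045 0.022] w0.0229 g48.9
True
floor t32.17 p [ 0.4101 -0.3502  0.1478] F [-0.5  0.1  2.1] M [-0.118  0.058  0.035] w0.0229 g49.5
rel t33.02 p [ 0.4096 -0.3495  0.1466] F [0.4 0.7 0.9] M [0.029 0.005 0.006] w0.0602 g0.0
 t37.35 p [ 0.124 -0.51   0.3  ] F [-0.4 -0.3 -0.4] M [ 0.016 -0.009 -0.016] w0.0602 g0.0
0.13 32 [ 0.4093 -0.341   0.1302]
0.145 37 [ 0.4091 -0.3407  0.1446]
0.16 34 [ 0.409  -0.3406  0.1595]
0.175 39 [ 0.4082 -0.3408  0.1745]
0.19 44 [ 0.4094 -0.3434  0.1899]
jar ((0.5315564274787903, 0.10345447063446045), 0.045981112867593765)
pot ((0.40882590413093567, -0.34990423917770386), (0.08574708551168442, 0.08834279328584671), 18.3717098236084)
```

View pics/end.png

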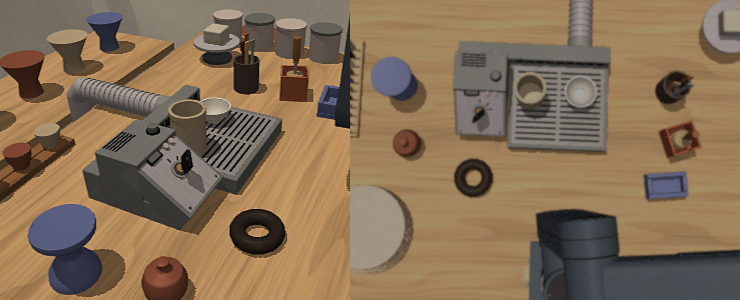

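The brush is standing upright in its pot at side-crop (295,60). The key is at run at (187,160), and the jar, bowl and the other pieces are where they were. Handing in.

```bash
python3 -c "
from cell import manip
print(manip.sign_off())"
```

```text
the job is handed in; nothing more can be done
None
```

The job is handed in at about 37 s: I held the key at start for 0.9 s (its turn past contact read from the gripper angle and torque, not seen by camera) and it sprang back to run, brushed the jar out with three full strokes, and stood the brush back in its pot with the jar and other pottery where they stood.

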